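Point out the jar without a lid and the lid that fits it

TASK

Show the packer what is still to be capped: with the gripper pointing down, hold the fingertips one to four centimetres above the middle of the one jar that has no lid for two seconds, then in the same way, for two seconds, above the middle of the loose lid that fits it (the wider of the two), without touching any jar or lid and without pointing at the others. Then, with the fingers closed, push the red-knobbed lever of the signal box gently well over to its other side (no need to force it against its stop) without pinching it, leave it there and draw clear. Nothing is picked up, and everything else on the table stays where it is.

Things in the scene. Friction and masses are not known exactly. Their poses are not given: they have to be found in the camera images.
- open_jar: the one jar without a lid: clear glass, dark red beet slices inside, loose, 82 mm across, 110 mm tall, upright. Origin at the centre of its underside, z up
- open_jar_mouth (a point): centre of the open jar's mouth, level with its rim, 110 mm above the table; the mouth is 74 mm across outside
- closed_wide_jar: the same glass jar of beets, closed with a gold lid 86 mm across; 114 mm tall with the lid, loose. Origin at the centre of its underside
- closed_narrow_jar: slimmer glass jar of beets, 72 mm across, closed with a gold lid 62 mm across; 114 mm tall with the lid, loose. Origin at the centre of its underside
- wide_lid: loose gold lid lying flat on the table, 86 mm across, 16 mm thick: the one that fits the open jar. Origin at the centre of its underside
- narrow_lid: loose gold lid lying flat on the table, 62 mm across, 16 mm thick, too small for the open jar. Origin at the centre of its underside
- signal_box: grey signal box fixed to the table, 100 mm (x) by 120 mm (y), 45 mm high, with a lever on top and a small amber lamp (top 65 mm above the table) near one edge, 42 mm towards its own +y and 22 mm towards its own +x. Origin at the centre of its underside; the lever swings over the middle of the box in its x-z plane, towards its own +x
- signal_lever (a joint): angle of the signal lever in rad: 0 leans 0.6 rad towards the box's own -x (start 0 to 0.15), 0.6 is upright, 1.2 is fully over to +x, against a stop. The lever turns about a level axis over the middle of the box, 45 mm above the table; light friction (about 1 N at the knob) holds it where it is left
- lever_knob (a point): centre of the red ball, 28 mm across, at the lever's end, 80 mm from its pivot (111 mm above the table when fully over, 125 mm when upright); moves with the lever
- peeler: black Y-shaped vegetable peeler, 155 mm long, lying on the table, loose. Origin on the table near its middle
- spoon: long steel spoon, 240 mm, lying on the table, loose
Mind the look-alikes: they are no part of the job. What is shaped like the open_jar but green or purple is not meant.

How it is judged:
By the outcome, as a careful person would: the job done as asked, in the order asked, and still so for the second after the job is handed in, with the robot touching nothing.
It also fails if it takes over 70 s, if anything falls off the work surface, if the arm or the gripper's body presses on something with over 40 N, if the wrist force passes 120 N, or if a joint passes its speed limit or range.

ROBOT

A 7-joint arm with a two-finger parallel gripper is mounted at the origin on the work surface. World frame = base frame: x ahead of the robot, y to its left, z up, the work surface at z = 0. Lengths are in m, angles in rad, forces in N, time in s.
With the tool pointing down it reaches from about 0.4 to 0.85 m from the base axis. Payload 4.5 kg.
Tool frame: the origin (TCP) lies midway between the tips of the shut fingers; the grasp point (between the pads) lies 19 mm behind it; z points along the fingers, y is the line along which they close (so a half turn about z gives the same grasp; the last joint's range is limited). The gripper opens to 88 mm and grips with 3 to 60 N. Pads are 18 mm wide; open, the fingers measure 123 mm over their backs; the gripper's body (75 mm by 187 mm) begins 45 mm behind the grasp point.
Start: joints at [1.353, 0.689, -0.195, 1.565, 0.157, 0.902, -0.215], TCP at [0.156, -0.605, 0.214] pointing down, gripper open.
Joint ranges: [-3.01, 3.01], [-0.46, 2.08], [-1.47, 1.51], [0.13, 2.56], [-1, 4.14], [0.04, 2.09], [-2.66, 2.66]. Speed limits (rad/s): [2.57, 2.57, 3.14, 3.14, 3.14, 3.14, 3.14].

INTERFACE

Orientations are given as a unit quaternion [x, y, z, w].
In Python, from plant import r gives the robot as it stands.
- The arm moves only by the tool carry_out, never from a script. Its argument "plan" is a list of rows, each an object with "rot": the turn, a rotation vector about the tool's x, y, z in rad, a list of three; "xyz": the shift along the tool's x, y, z in m, a list of three; "grip": the closure in counts, from 0 (fully open) to 255 (shut). In form: [{"rot": [wx, wy, wz], "xyz": [dx, dy, dz], "grip": grip}, ...]. A call has 1 to 8 rows; each row is the pose to reach, as a shift and turn from the pose commanded when the call began, along the tool's axes at that moment; what a row does not reach only later rows make up. A row lasts 1/12 s, in which the tool goes at most 41.7 mm and 7.16 degrees, less where a joint would pass 70% of its speed; a pose out of reach is approached as far as the arm can. A call with a gripper value outside its range is refused whole. The fingers move at their own pace and stop on an object; "squeeze" is the grip in N (left out, the last holds). Time passes only in rows, so rows that repeat a pose let the fingers close. It gives the time, the measured TCP pose, the force, the opening and the grip force at its end, in the units of the state.
- r.get_state(): the state, without advancing time (a new reading comes with each control period).
- r.snapshot(name): name is "side" or "top"; returns the picture (420x560x3 uint8, red, green, blue); there is no depth.
- r.camera_params(name): a dict with "fx", "fy", "cx", "cy" (pixels), "position" and "attitude" of the camera in the world. Camera axes: x right, y down, z forward; pixel columns grow to the right and rows downward; lengths in m; the calibration is good to about 2 mm. A picture is of the moment at which its call begins. camera_params takes no time and is no camera call.
- r.finish_job(): hands the job in; it is judged then, once.
The state is a dict: "clock": time; "q": joint angles; "qd": joint speeds; "joint_torque": joint torques, N m; "tool_pos": TCP position; "eef_rot": TCP orientation; "contact_force": force on the tool from outside, world axes, zero at the start; "moment": the same for the moment, N m; "opening": opening from 0.0 (shut) to 1.0 (fully open); "finger_force": force on a finger pad.
Only numpy, scipy, OpenCV 4.12 (cv2) and the standard library are available. Lean on these libraries where they do the work, as an engineer would, in place of code of your own. Each camera call takes 0.05 s, during which the arm holds its last target. There are 200 camera calls.

## Working session

There is one attempt and no reset: what is moved stays moved. The work goes in short steps, Python scripts to look and compute and a tool call to move; the robot and the scene stay as the last step left them, time stands still between calls to the robot, and variables do not carry over. Pictures are saved under pics/ and viewed, at most 10 in all, crops included, and the job is handed in when it is done.

Besides the shell and the picture viewer there is one more tool, called by a JSON object that holds its "op" and its "data". carry_out: Moves the arm, as the interface text tells. Its arguments: {"type":"object","properties":{"plan":{"type":"array"},"squeeze":{"type":"number"}},"required":["plan"]}

```bash
mkdir -p pics; python3 - <<'E'
from plant import r
import cv2
for n in("top","side"):
    cv2.imwrite(f"pics/{n}0.png",r.snapshot(n)[...,::-1]); print(r.camera_params(n))
s=r.get_state();print(s)
E
```

```text
{'fx': 504.4121880818706, 'fy': 504.4121880818706, 'cx': 267.78148075327323, 'cy': 212.07921135268393, 'position': array([ 0.38639484, -0.06345789,  1.34767764]), 'attitude': array([ 0.70957942, -0.7026895 ,  0.03185894, -0.04134628])}
{'fx': 479.67088825803546, 'fy': 479.67088825803546, 'cx': 281.08218190268997, 'cy': 213.71657025452544, 'position': array([0.07296133, 0.69759032, 0.5725116 ]), 'attitude': array([-0.22429299,  0.83154974, -0.49133547,  0.12964236])}
{'clock': 0.1, 'q': array([ 1.35279442,  0.68985895, -0.19450543,  1.56619516,  0.157323  ,
        0.9024999 , -0.21511486]), 'qd': array([-0.00018022, -0.00043461,  0.00027026, -0.00225723,  0.00055349,
        0.00058086, -0.00131995]), 'joint_torque': array([-4.09342945e-03, -5.28505540e+01, -1.27156690e+00, -1.53836936e+01,
       -5.24747372e-02,  2.04949953e-03,  5.14331327e-05]), 'tool_pos': array([ 0.15551626, -0.60474595,  0.21362754]), 'eef_rot': array([ 9.92080935e-01,  1.25597780e-01, -1.69696912e-04, -7.66373531e-04]), 'contact_force': array([-0.11645689,  0.12977566, -0.94424828]), 'moment': array([-0.00645645,  0.01451409,  0.05006107]), 'finger_force': 0.0, 'opening': 1.0028801472527182}
```

View pics/top0.png

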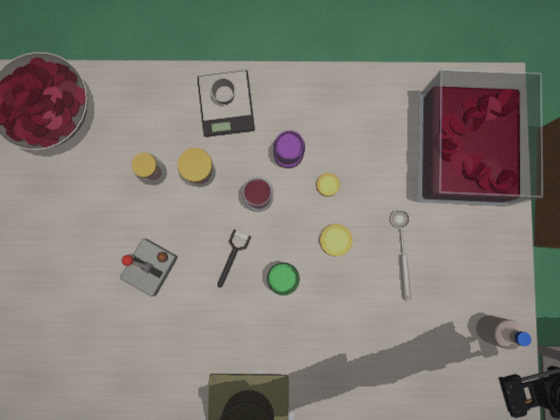

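View pics/side0.png

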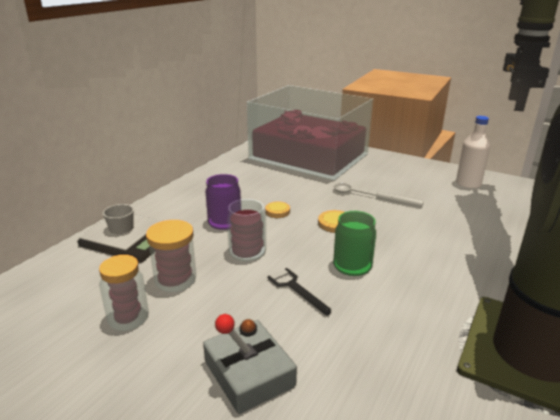

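The only uncapped beet jar is at top px (257,193). The green (283,278) and purple (289,149) jars are look-alikes, and (145,166) and (195,166) are closed. For the loose lids, (336,240) is larger than (328,184), so it is the wide one. The signal box is at (148,267) with its red knob at (128,261). I'll confirm these in one enlarged crop and measure them.

```bash
cat > h.py <<'E'
from plant import r
import cv2, numpy as np
from scipy.spatial.transform import Rotation as R
def world(n,u,v,z):
    c=r.camera_params(n); d=R.from_quat(c["attitude"]).apply([(u-c["cx"])/c["fx"],(v-c["cy"])/c["fy"],1])
    p=np.array(c["position"]); return p+d*(z-p[2])/d[2]
def pix(n,P):
    c=r.camera_params(n); q=R.from_quat(c["attitude"]).inv().apply(np.array(P)-c["position"])
    return np.array([c["cx"]+c["fx"]*q[0]/q[2],c["cy"]+c["fy"]*q[1]/q[2]])
E
python3 - <<'E'
from h import *
np.set_printoptions(precision=4,suppress=True)
im=cv2.imread("pics/top0.png")
a=cv2.resize(im[130:310,105:365],None,fx=3,fy=3,interpolation=cv2.INTER_CUBIC)
cv2.imwrite("pics/crop1.png",a)
hsv=cv2.cvtColor(im,cv2.COLOR_BGR2HSV)
def blobs(n,m,zs):
    k,l,st,ce=cv2.connectedComponentsWithStats(m.astype(np.uint8))
    for i in range(1,k):
        if st[i,4]>40: print(n,ce[i],st[i,2:5],[world("top",*ce[i],z) for z in zs])
h,s,v=[hsv[...,i].astype(int) for i in range(3)]
blobs("gold",(h>18)&(h<34)&(s>110)&(v>110),[.016,.114])
blobs("red",((h<6)|(h>174))&(s>180)&(v>130),[.111,.115])
print(world("top",257,193,.11))
E
```

```text
gold [194.4482 164.4653] [ 34  34 879] [array([0.6515, 0.1535, 0.016 ]), array([0.632 , 0.1375, 0.114 ])]
gold [143.6682 164.6457] [ 24  24 446] [array([0.65  , 0.2903, 0.016 ]), array([0.6306, 0.2643, 0.114 ])]
gold [327.1718 184.638 ] [ 22  22 163] [array([ 0.5997, -0.2024,  0.016 ]), array([ 0.584 , -0.1922,  0.114 ])]
gold [335.1647 239.6587] [ 32  32 334] [array([ 0.4533, -0.2232,  0.016 ]), array([ 0.4484, -0.2114,  0.114 ])]
[ 0.5623 -0.0189  0.11  ]
```

View pics/crop1.png

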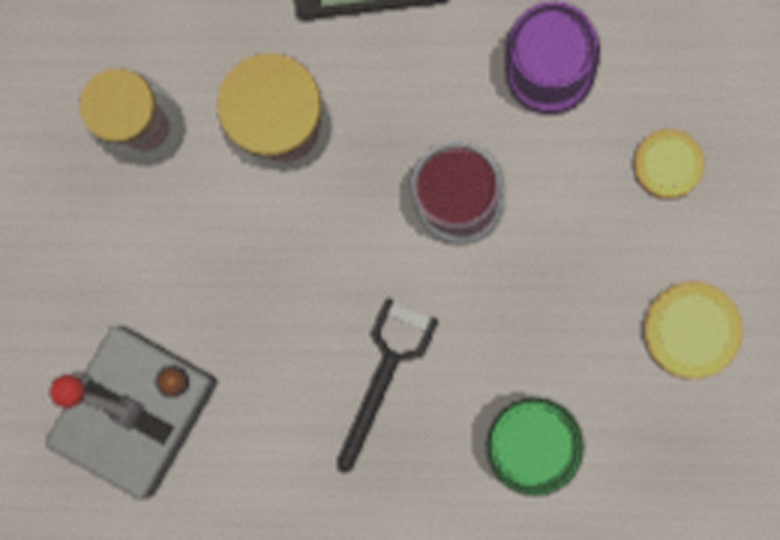

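The crop confirms it. The beet jar with no lid is at crop (456,187), full px (257,192). The wide lid is at crop (693,330), about 32 px or 84 mm across; the narrow one is at (669,163) and about 22 px. The box's top corners are at crop (120,326), (215,380), (147,497) and (47,440). The knob is at (67,391) and the lamp at (172,381).

```bash
cat >> h.py <<'E'
def rel(P):
    s=r.get_state(); return R.from_quat(s["eef_rot"]).inv().apply(np.array(P)-s["tool_pos"])
E
python3 - <<'E'
from h import *
np.set_printoptions(precision=4,suppress=True)
f=lambda u,v,z:world("top",u/3+105-.33,v/3+130-.33,z)
J=f(456,187,.11);L=f(693,330,.016)
C=[f(*c,.045) for c in((120,326),(215,380),(147,497),(47,440))]
c=np.mean(C,0);x=(C[1]-C[0])+(C[2]-C[3]);y=C[0]-C[3]+C[1]-C[2]
print("J",J,"L",L,"box",c,[np.linalg.norm(C[i]-C[i-1]) for i in range(4)],x/np.linalg.norm(x),y/np.linalg.norm(y))
K=f(67,391,.113);lamp=f(172,381,.06);ex=x/np.linalg.norm(x);ey=np.array([-ex[1],ex[0],0])
print("K",K,"own",(K-c)@ex,(K-c)@ey,"lamp",(lamp-c)@ex,(lamp-c)@ey)
for n,p in(("J",J),("L",L),("K",K),("box",c)): print(n,pix("side",p))
s=r.get_state();print("rel J up", rel([J[0],J[1],.26]), rel([J[0],J[1],.135]),R.from_quat(s["eef_rot"]).as_matrix())
E
```

```text
J [ 0.5647 -0.0181  0.11  ] L [ 0.4533 -0.2245  0.016 ] box [0.378  0.2599 0.045 ] [np.float64(0.11482831085653468), np.float64(0.09523045651961475), np.float64(0.11429861458559523), np.float64(0.09959828498474183)] [-0.477  -0.8789  0.    ] [ 0.866  -0.5001  0.    ]
K [0.3937 0.2969 0.113 ] own -0.04002978872728786 -0.003910439278340898 lamp 0.020188924346193734 0.03980952105066432
J [246.9414 206.8296]
L [335.8185 217.7703]
K [223.9269 326.4196]
box [249.3811 349.8633]
rel J up [ 0.5425 -0.4662 -0.0457] [ 0.5425 -0.466   0.0793] [[ 0.9685  0.2492 -0.0005]
 [ 0.2492 -0.9684  0.0015]
 [-0.0001 -0.0016 -1.    ]]
```

{"op": "carry_out", "data": {"plan": [{"rot": [0, 0, 0], "xyz": [0, 0, -0.03], "grip": 255}, {"rot": [0, 0, 0], "xyz": [0.02, -0.017, -0.05], "grip": 255}, {"rot": [0, 0, 0], "xyz": [0.05, -0.043, -0.05], "grip": 255}, {"rot": [0, 0, 0], "xyz": [0.08, -0.069, -0.05], "grip": 255}, {"rot": [0, 0, 0], "xyz": [0.11, -0.095, -0.05], "grip": 255}, {"rot": [0, 0, 0], "xyz": [0.14, -0.12, -0.05], "grip": 255}, {"rot": [0, 0, 0], "xyz": [0.17, -0.146, -0.05], "grip": 255}, {"rot": [0, 0, 0], "xyz": [0.2, -0.172, -0.05], "grip": 255}]}}

```text
clock: 0.77
tool_pos: [0.307, -0.387, 0.2642]
eef_rot: [0.992, 0.125, -0.0, -0.0]
contact_force: [0.2, 0.0, 0.1]
opening: 0.419
finger_force: 0.0
```

{"op": "carry_out", "data": {"plan": [{"rot": [0, 0, 0], "xyz": [0.03, -0.026, 0], "grip": 255}, {"rot": [0, 0, 0], "xyz": [0.06, -0.052, 0], "grip": 255}, {"rot": [0, 0, 0], "xyz": [0.09, -0.077, 0], "grip": 255}, {"rot": [0, 0, 0], "xyz": [0.12, -0.103, 0], "grip": 255}, {"rot": [0, 0, 0], "xyz": [0.15, -0.129, 0], "grip": 255}, {"rot": [0, 0, 0], "xyz": [0.18, -0.155, 0], "grip": 255}, {"rot": [0, 0, 0], "xyz": [0.2, -0.172, 0], "grip": 255}, {"rot": [0, 0, 0], "xyz": [0.2, -0.172, 0], "grip": 255}]}}

```text
clock: 1.43
tool_pos: [0.4612, -0.1658, 0.2644]
eef_rot: [0.991, 0.131, 0.002, -0.002]
contact_force: [0.4, 0.1, -0.2]
opening: 0.003
finger_force: 0.0
```

```bash
python3 - <<'E'
from h import *
s=r.get_state();print(s["clock"],s["tool_pos"],s["opening"],s["q"],s["contact_force"]);print(rel([.5647,-.0181,.26]),rel([.5647,-.0181,.135]))
E
```

```text
1.4333 [ 0.46124923 -0.16583534  0.2643799 ] 0.0033559816615990976 [ 0.40870688  0.44826065 -0.23125933  1.89606937  0.13193413  0.80979813
 -1.19973359] [ 0.42234827  0.12391041 -0.17993013]
[ 0.13822585 -0.115816    0.00521968] [ 0.13774446 -0.11548423  0.13021831]
```

{"op": "carry_out", "data": {"plan": [{"rot": [0, 0, 0], "xyz": [0.03, -0.025, 0], "grip": 255}, {"rot": [0, 0, 0], "xyz": [0.06, -0.05, 0], "grip": 255}, {"rot": [0, 0, 0], "xyz": [0.09, -0.075, 0], "grip": 255}, {"rot": [0, 0, 0], "xyz": [0.12, -0.1, 0], "grip": 255}, {"rot": [0, 0, 0], "xyz": [0.138, -0.115, 0.01], "grip": 255}, {"rot": [0, 0, 0], "xyz": [0.138, -0.115, 0.03], "grip": 255}, {"rot": [0, 0, 0], "xyz": [0.138, -0.115, 0.05], "grip": 255}, {"rot": [0, 0, 0], "xyz": [0.138, -0.115, 0.05], "grip": 255}]}}

```text
clock: 2.1
tool_pos: [0.5594, -0.0273, 0.2106]
eef_rot: [0.992, 0.126, -0.004, -0.0]
contact_force: [-0.4, -1.2, 0.9]
opening: 0.006
finger_force: 0.0
```

```bash
python3 - <<'E'
from h import *
cv2.imwrite("pics/t2.png",cv2.resize(r.snapshot("side")[120:300,150:400,::-1],None,fx=3,fy=3))
s=r.get_state();print(s["clock"],s["tool_pos"],s["eef_rot"],s["q"]);print(rel([.5647,-.0181,.135]))
E
```

```text
2.15 [ 0.56042975 -0.02762332  0.21248298] [ 9.92105376e-01  1.25376814e-01 -2.75134699e-03  8.10482230e-05] [ 0.08881385  0.6099529  -0.20253393  1.75790264  0.16262601  0.79556512
 -1.51229306]
[ 0.00692966 -0.00812059  0.07745048]
```

View pics/t2.png

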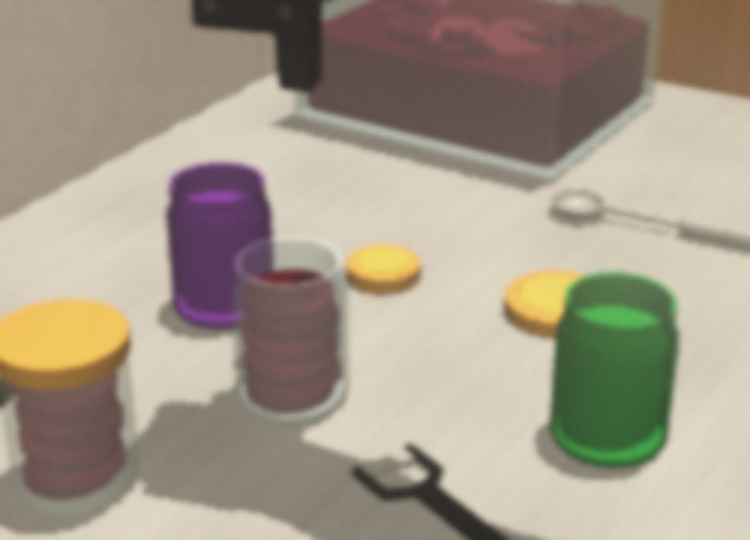

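The closed fingertips are at crop (299,88), above the open jar's rim at (291,258), so I'll lower them.

{"op": "carry_out", "data": {"plan": [{"rot": [0, 0, 0], "xyz": [0.003, -0.004, 0.02], "grip": 255}, {"rot": [0, 0, 0], "xyz": [0.005, -0.006, 0.04], "grip": 255}, {"rot": [0, 0, 0], "xyz": [0.005, -0.006, 0.055], "grip": 255}, {"rot": [0, 0, 0], "xyz": [0.005, -0.006, 0.066], "grip": 255}, {"rot": [0, 0, 0], "xyz": [0.005, -0.006, 0.074], "grip": 255}, {"rot": [0, 0, 0], "xyz": [0.005, -0.006, 0.076], "grip": 255}, {"rot": [0, 0, 0], "xyz": [0.005, -0.006, 0.076], "grip": 255}, {"rot": [0, 0, 0], "xyz": [0.005, -0.006, 0.076], "grip": 255}]}}

```text
clock: 2.82
tool_pos: [0.5664, -0.02, 0.1393]
eef_rot: [0.992, 0.125, 0.001, 0.0]
contact_force: [-0.8, -0.6, 0.4]
opening: 0.002
finger_force: 0.0
```

```bash
python3 - <<'E'
from h import *
s=r.get_state();print(s["clock"],s["tool_pos"],s["qd"].round(3));print(rel([.5647,-.0181,.135]))
E
```

```text
2.8167 [ 0.56642239 -0.02001167  0.13925445] [-0.003 -0.005 -0.001 -0.002  0.003 -0.003  0.   ]
[-0.00119958 -0.00228208  0.00425142]
```

Within 3 mm of the middle, but 29 mm up. I'll drop 4 mm and hold for about 2.6 s.

{"op": "carry_out", "data": {"plan": [{"rot": [0, 0, 0], "xyz": [-0.001, -0.002, 0.004], "grip": 255}, {"rot": [0, 0, 0], "xyz": [-0.001, -0.002, 0.004], "grip": 255}, {"rot": [0, 0, 0], "xyz": [-0.001, -0.002, 0.004], "grip": 255}, {"rot": [0, 0, 0], "xyz": [-0.001, -0.002, 0.004], "grip": 255}, {"rot": [0, 0, 0], "xyz": [-0.001, -0.002, 0.004], "grip": 255}, {"rot": [0, 0, 0], "xyz": [-0.001, -0.002, 0.004], "grip": 255}, {"rot": [0, 0, 0], "xyz": [-0.001, -0.002, 0.004], "grip": 255}, {"rot": [0, 0, 0], "xyz": [-0.001, -0.002, 0.004], "grip": 255}]}}

```text
clock: 3.48
tool_pos: [0.5643, -0.018, 0.1343]
eef_rot: [0.992, 0.126, 0.0, 0.0]
contact_force: [0.7, -0.1, -0.2]
opening: 0.0
finger_force: 0.0
```

{"op": "carry_out", "data": {"plan": [{"rot": [0, 0, 0], "xyz": [0, 0, 0], "grip": 255}, {"rot": [0, 0, 0], "xyz": [0, 0, 0], "grip": 255}, {"rot": [0, 0, 0], "xyz": [0, 0, 0], "grip": 255}, {"rot": [0, 0, 0], "xyz": [0, 0, 0], "grip": 255}, {"rot": [0, 0, 0], "xyz": [0, 0, 0], "grip": 255}, {"rot": [0, 0, 0], "xyz": [0, 0, 0], "grip": 255}, {"rot": [0, 0, 0], "xyz": [0, 0, 0], "grip": 255}, {"rot": [0, 0, 0], "xyz": [0, 0, 0], "grip": 255}]}}

```text
clock: 4.15
tool_pos: [0.5643, -0.018, 0.1343]
eef_rot: [0.992, 0.126, 0.0, 0.0]
contact_force: [1.1, -0.3, -0.6]
opening: 0.007
finger_force: 0.0
```

{"op": "carry_out", "data": {"plan": [{"rot": [0, 0, 0], "xyz": [0, 0, 0], "grip": 255}, {"rot": [0, 0, 0], "xyz": [0, 0, 0], "grip": 255}, {"rot": [0, 0, 0], "xyz": [0, 0, 0], "grip": 255}, {"rot": [0, 0, 0], "xyz": [0, 0, 0], "grip": 255}, {"rot": [0, 0, 0], "xyz": [0, 0, 0], "grip": 255}, {"rot": [0, 0, 0], "xyz": [0, 0, 0], "grip": 255}, {"rot": [0, 0, 0], "xyz": [0, 0, 0], "grip": 255}, {"rot": [0, 0, 0], "xyz": [0, 0, 0], "grip": 255}]}}

```text
clock: 4.82
tool_pos: [0.5643, -0.018, 0.1343]
eef_rot: [0.992, 0.126, 0.0, 0.0]
contact_force: [0.6, -0.3, -0.6]
opening: 0.004
finger_force: 0.0
```

{"op": "carry_out", "data": {"plan": [{"rot": [0, 0, 0], "xyz": [0, 0, 0], "grip": 255}, {"rot": [0, 0, 0], "xyz": [0, 0, 0], "grip": 255}, {"rot": [0, 0, 0], "xyz": [0, 0, 0], "grip": 255}, {"rot": [0, 0, 0], "xyz": [0, 0, 0], "grip": 255}, {"rot": [0, 0, 0], "xyz": [0, 0, 0], "grip": 255}, {"rot": [0, 0, 0], "xyz": [0, 0, 0], "grip": 255}, {"rot": [0, 0, 0], "xyz": [0, 0, 0], "grip": 255}, {"rot": [0, 0, 0], "xyz": [0, 0, 0], "grip": 255}]}}

```text
clock: 5.48
tool_pos: [0.5643, -0.018, 0.1343]
eef_rot: [0.992, 0.126, -0.0, 0.0]
contact_force: [0.3, 0.0, 0.7]
opening: 0.004
finger_force: 0.0
```

```bash
python3 - <<'E'
from h import *
print(rel([.4533,-.2245,.2]),rel([.4533,-.2245,.041]))
E
```

```text
[-0.15894071  0.17231901 -0.06566786] [-0.15893854  0.17230385  0.09333214]
```

{"op": "carry_out", "data": {"plan": [{"rot": [0, 0, 0], "xyz": [0, 0, -0.03], "grip": 255}, {"rot": [0, 0, 0], "xyz": [0, 0, -0.06], "grip": 255}, {"rot": [0, 0, 0], "xyz": [-0.02, 0.022, -0.08], "grip": 255}, {"rot": [0, 0, 0], "xyz": [-0.045, 0.049, -0.08], "grip": 255}, {"rot": [0, 0, 0], "xyz": [-0.07, 0.076, -0.08], "grip": 255}, {"rot": [0, 0, 0], "xyz": [-0.095, 0.103, -0.08], "grip": 255}, {"rot": [0, 0, 0], "xyz": [-0.12, 0.13, -0.08], "grip": 255}, {"rot": [0, 0, 0], "xyz": [-0.14, 0.152, -0.08], "grip": 255}]}}

```text
clock: 6.15
tool_pos: [0.4646, -0.2027, 0.2144]
eef_rot: [0.992, 0.125, -0.0, 0.001]
contact_force: [0.3, -0.2, 0.8]
opening: 0.004
finger_force: 0.0
```

{"op": "carry_out", "data": {"plan": [{"rot": [0, 0, 0], "xyz": [-0.014, 0.015, 0], "grip": 255}, {"rot": [0, 0, 0], "xyz": [-0.019, 0.02, 0.02], "grip": 255}, {"rot": [0, 0, 0], "xyz": [-0.019, 0.02, 0.05], "grip": 255}, {"rot": [0, 0, 0], "xyz": [-0.019, 0.02, 0.08], "grip": 255}, {"rot": [0, 0, 0], "xyz": [-0.019, 0.02, 0.1], "grip": 255}, {"rot": [0, 0, 0], "xyz": [-0.019, 0.02, 0.11], "grip": 255}, {"rot": [0, 0, 0], "xyz": [-0.019, 0.02, 0.11], "grip": 255}, {"rot": [0, 0, 0], "xyz": [-0.019, 0.02, 0.11], "grip": 255}]}}

```text
clock: 6.82
tool_pos: [0.4534, -0.2242, 0.1046]
eef_rot: [0.992, 0.126, 0.0, 0.0]
contact_force: [-0.3, -0.1, -0.4]
opening: 0.002
finger_force: 0.0
```

```bash
python3 - <<'E'
from h import *
print(r.get_state()["tool_pos"],rel([.4533,-.2245,.041]))
cv2.imwrite("pics/t3.png",cv2.resize(r.snapshot("side")[120:300,220:470,::-1],None,fx=3,fy=3))
E
```

```text
[ 0.45343069 -0.2241729   0.1045531 ] [-0.00020873  0.00027788  0.06355313]
```

View pics/t3.png

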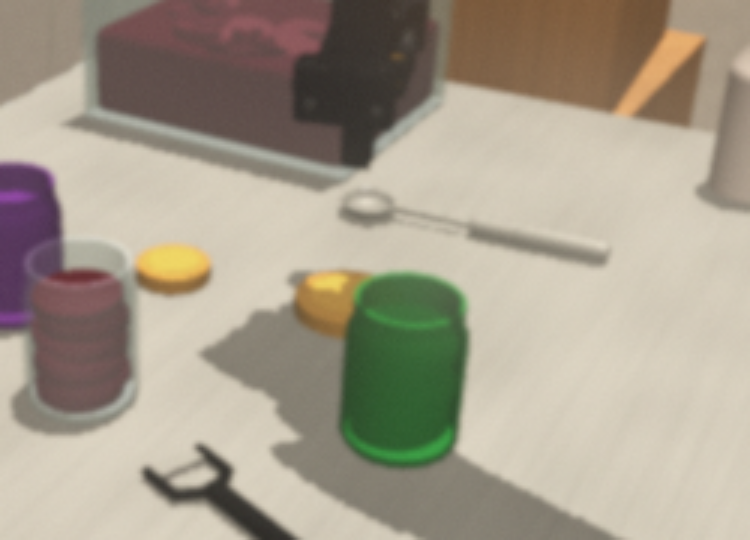

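The fingertips are at crop (357,163), centred above the wide lid at (345,300), with the green jar clear. I'll lower them to 25 mm above the lid and hold.

{"op": "carry_out", "data": {"plan": [{"rot": [0, 0, 0], "xyz": [0, 0, 0.015], "grip": 255}, {"rot": [0, 0, 0], "xyz": [0, 0, 0.03], "grip": 255}, {"rot": [0, 0, 0], "xyz": [0, 0, 0.045], "grip": 255}, {"rot": [0, 0, 0], "xyz": [0, 0, 0.055], "grip": 255}, {"rot": [0, 0, 0], "xyz": [0, 0, 0.061], "grip": 255}, {"rot": [0, 0, 0], "xyz": [0, 0, 0.063], "grip": 255}, {"rot": [0, 0, 0], "xyz": [0, 0, 0.063], "grip": 255}, {"rot": [0, 0, 0], "xyz": [0, 0, 0.063], "grip": 255}]}}

```text
clock: 7.53
tool_pos: [0.4536, -0.2244, 0.0419]
eef_rot: [0.992, 0.126, 0.0, 0.0]
contact_force: [-0.5, -0.1, 0.7]
opening: 0.004
finger_force: 0.0
```

{"op": "carry_out", "data": {"plan": [{"rot": [0, 0, 0], "xyz": [0, 0, 0], "grip": 255}, {"rot": [0, 0, 0], "xyz": [0, 0, 0], "grip": 255}, {"rot": [0, 0, 0], "xyz": [0, 0, 0], "grip": 255}, {"rot": [0, 0, 0], "xyz": [0, 0, 0], "grip": 255}, {"rot": [0, 0, 0], "xyz": [0, 0, 0], "grip": 255}, {"rot": [0, 0, 0], "xyz": [0, 0, 0], "grip": 255}, {"rot": [0, 0, 0], "xyz": [0, 0, 0], "grip": 255}, {"rot": [0, 0, 0], "xyz": [0, 0, 0], "grip": 255}]}}

```text
clock: 8.2
tool_pos: [0.4532, -0.2242, 0.0413]
eef_rot: [0.992, 0.126, 0.0, 0.0]
contact_force: [0.4, -0.3, 0.3]
opening: 0.005
finger_force: 0.0
```

{"op": "carry_out", "data": {"plan": [{"rot": [0, 0, 0], "xyz": [0, 0, 0], "grip": 255}, {"rot": [0, 0, 0], "xyz": [0, 0, 0], "grip": 255}, {"rot": [0, 0, 0], "xyz": [0, 0, 0], "grip": 255}, {"rot": [0, 0, 0], "xyz": [0, 0, 0], "grip": 255}, {"rot": [0, 0, 0], "xyz": [0, 0, 0], "grip": 255}, {"rot": [0, 0, 0], "xyz": [0, 0, 0], "grip": 255}, {"rot": [0, 0, 0], "xyz": [0, 0, 0], "grip": 255}, {"rot": [0, 0, 0], "xyz": [0, 0, 0], "grip": 255}]}}

```text
clock: 8.87
tool_pos: [0.4532, -0.2242, 0.0413]
eef_rot: [0.992, 0.126, 0.0, 0.0]
contact_force: [-0.8, 0.2, 0.1]
opening: 0.004
finger_force: 0.0
```

{"op": "carry_out", "data": {"plan": [{"rot": [0, 0, 0], "xyz": [0, 0, 0], "grip": 255}, {"rot": [0, 0, 0], "xyz": [0, 0, 0], "grip": 255}, {"rot": [0, 0, 0], "xyz": [0, 0, 0], "grip": 255}, {"rot": [0, 0, 0], "xyz": [0, 0, 0], "grip": 255}, {"rot": [0, 0, 0], "xyz": [0, 0, 0], "grip": 255}, {"rot": [0, 0, 0], "xyz": [0, 0, 0], "grip": 255}, {"rot": [0, 0, 0], "xyz": [0, 0, 0], "grip": 255}, {"rot": [0, 0, 0], "xyz": [0, 0, 0], "grip": 255}]}}

```text
clock: 9.53
tool_pos: [0.4532, -0.2242, 0.0413]
eef_rot: [0.992, 0.126, 0.0, 0.0]
contact_force: [0.0, -0.4, -1.1]
opening: 0.006
finger_force: 0.0
```

{"op": "carry_out", "data": {"plan": [{"rot": [0, 0, 0], "xyz": [0, 0, 0], "grip": 255}, {"rot": [0, 0, 0], "xyz": [0, 0, 0], "grip": 255}, {"rot": [0, 0, 0], "xyz": [0, 0, -0.02], "grip": 255}, {"rot": [0, 0, 0], "xyz": [0, 0, -0.055], "grip": 255}, {"rot": [0, 0, 0], "xyz": [0, 0, -0.09], "grip": 255}, {"rot": [0, 0, 0], "xyz": [0, 0, -0.125], "grip": 255}, {"rot": [0, 0, 0], "xyz": [0, 0, -0.16], "grip": 255}, {"rot": [0, 0, 0], "xyz": [0, 0, -0.19], "grip": 255}]}}

```text
clock: 10.2
tool_pos: [0.4531, -0.2242, 0.2337]
eef_rot: [0.992, 0.126, 0.001, 0.0]
contact_force: [-0.6, -0.2, -0.1]
opening: 0.006
finger_force: 0.0
```

```bash
python3 - <<'E'
from h import *
s=r.get_state();print(s["clock"],s["tool_pos"],s["q"].round(2))
ex=np.array([-.485,-.875,0]);ex/=np.linalg.norm(ex)
K=np.array([.3937,.2969,0])
print("ex in tool",R.from_quat(s["eef_rot"]).inv().apply(ex))
P=K-ex*.055; 
print(P,rel([P[0],P[1],.23]))
E
```

```text
10.2 [ 0.4531192  -0.22415803  0.23372557] [ 0.53  0.51 -0.25  1.9   0.18  0.76 -1.14]
ex in tool [-6.87430879e-01  7.26249795e-01 -1.47234712e-04]
[0.42036367 0.34500456 0.        ] [ 0.11008928 -0.55937611  0.00340157]
```

{"op": "carry_out", "data": {"plan": [{"rot": [0, 0, -0.1], "xyz": [0.007, -0.034, -0.01], "grip": 255}, {"rot": [0, 0, -0.2], "xyz": [0.014, -0.068, -0.02], "grip": 255}, {"rot": [0, 0, -0.3], "xyz": [0.02, -0.102, -0.02], "grip": 255}, {"rot": [0, 0, -0.4], "xyz": [0.027, -0.136, -0.02], "grip": 255}, {"rot": [0, 0, -0.5], "xyz": [0.034, -0.17, -0.02], "grip": 255}, {"rot": [0, 0, -0.6], "xyz": [0.04, -0.204, -0.02], "grip": 255}, {"rot": [0, 0, -0.71], "xyz": [0.047, -0.238, -0.02], "grip": 255}, {"rot": [0, 0, -0.813], "xyz": [0.053, -0.27, -0.02], "grip": 255}]}}

```text
clock: 10.87
tool_pos: [0.4367, 0.0523, 0.2515]
eef_rot: [0.86, 0.51, 0.0, 0.0]
contact_force: [0.2, 0.8, -0.1]
opening: 0.001
finger_force: 0.0
```

```bash
python3 - <<'E'
from h import *
s=r.get_state();print(s["clock"],s["tool_pos"],s["q"].round(2))
ex=np.array([-.485,-.875,0]);ex/=np.linalg.norm(ex)
K=np.array([.3937,.2969,0])
print("ex in tool",R.from_quat(s["eef_rot"]).inv().apply(ex))
P=K-ex*.055; 
print(P,rel([P[0],P[1],.23]))
E
```

```text
10.8667 [0.43670771 0.05227549 0.25148421] [ 0.13  0.43 -0.51  2.04  0.3   0.75 -1.07]
ex in tool [-9.99982942e-01 -5.83974631e-03 -1.11402742e-04]
[0.42036367 0.34500456 0.        ] [ 0.2490113  -0.1547648   0.02145312]
```

{"op": "carry_out", "data": {"plan": [{"rot": [0, 0, 0], "xyz": [0.031, -0.019, 0], "grip": 255}, {"rot": [0, 0, 0], "xyz": [0.063, -0.039, 0], "grip": 255}, {"rot": [0, 0, 0], "xyz": [0.095, -0.059, 0], "grip": 255}, {"rot": [0, 0, 0], "xyz": [0.127, -0.079, 0], "grip": 255}, {"rot": [0, 0, 0], "xyz": [0.159, -0.099, 0], "grip": 255}, {"rot": [0, 0, 0], "xyz": [0.191, -0.119, 0], "grip": 255}, {"rot": [0, 0, 0], "xyz": [0.222, -0.138, 0], "grip": 255}, {"rot": [0, 0, 0], "xyz": [0.249, -0.155, 0.02], "grip": 255}]}}

```text
clock: 11.53
tool_pos: [0.4233, 0.3481, 0.234]
eef_rot: [0.861, 0.508, 0.004, -0.001]
contact_force: [1.0, 0.3, 0.2]
opening: 0.006
finger_force: 0.0
```

{"op": "carry_out", "data": {"plan": [{"rot": [0, 0, 0], "xyz": [0, 0, 0.02], "grip": 255}, {"rot": [0, 0, 0], "xyz": [0, 0, 0.04], "grip": 255}, {"rot": [0, 0, 0], "xyz": [0, 0, 0.06], "grip": 255}, {"rot": [0, 0, 0], "xyz": [0, 0, 0.06], "grip": 255}]}}

```text
clock: 11.87
tool_pos: [0.4203, 0.3413, 0.1679]
eef_rot: [0.861, 0.508, -0.004, 0.001]
contact_force: [0.6, -1.0, -0.2]
opening: 0.004
finger_force: 0.0
```

```bash
python3 - <<'E'
from h import *
s=r.get_state();print(s["clock"],s["tool_pos"],s["q"].round(2))
P=np.array([.4204,.3450]);print(rel([*P,.098]))
a=r.snapshot("top")[120:300,80:280,::-1];b=r.snapshot("side")[240:420,130:330,::-1]
cv2.imwrite("pics/t4.png",cv2.resize(np.hstack([a,b]),None,fx=2,fy=2,interpolation=cv2.INTER_CUBIC))
E
```

```text
11.8667 [0.42033327 0.34133291 0.167899  ] [-0.51  0.67 -0.42  1.85  0.4   0.71 -1.67]
[ 0.00375175 -0.00159166  0.06987641]
```

View pics/t4.png

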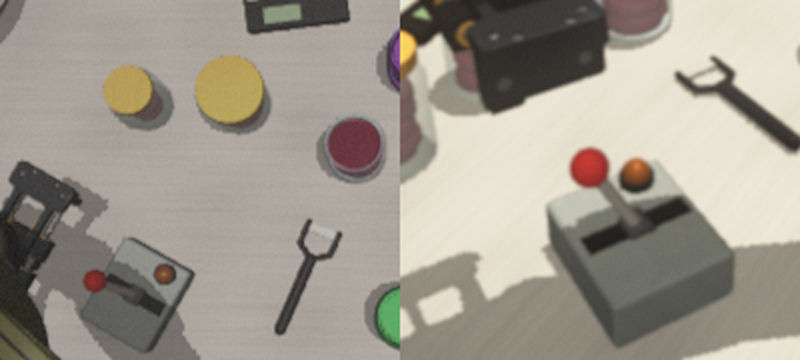

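```bash
python3 - <<'E'
from h import *
p=r.get_state()["tool_pos"]
print(pix("side",p),pix("top",p),pix("top",p+[0,0,.08]))
E
```

```text
[182.27724454 305.60430924] [100.58258906 247.39800373] [ 88.01439776 246.15745332]
```

```bash
python3 - <<'E'
from h import *
print(pix("side",[.4534,-.2242,.1046]),pix("side",[.5604,-.0276,.2125]))
im=r.snapshot("side"); p=r.get_state()["tool_pos"];print(p,pix("side",p))
a=im[240:400,100:300,::-1].copy(); a=cv2.resize(a,None,fx=3,fy=3,interpolation=cv2.INTER_CUBIC)
u,v=(pix("side",p)-[100,240])*3
cv2.circle(a,(int(u),int(v)),4,(255,255,0),1)
cv2.imwrite("pics/t5.png",a)
E
```

```text
[338.04958402 183.89790098] [249.93783555 159.09642303]
[0.42260063 0.34370195 0.17201331] [181.56221933 305.2143631 ]
```

View pics/t5.png

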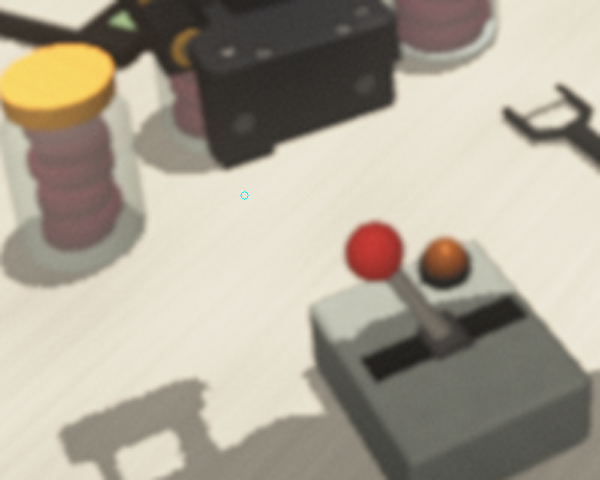

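The fingertips look about 20 mm higher in the side views than the reported TCP: predicted (181.6,305), seen near (182,292). All three views agree on this, while the jar and lid check out. It matters for the 1–4 cm band, so before relying on it I'll check with a gentle touch on bare table, away from the box.

{"op": "carry_out", "data": {"plan": [{"rot": [0, 0, 0], "xyz": [0.02, 0, 0], "grip": 255}, {"rot": [0, 0, 0], "xyz": [0.04, 0, 0], "grip": 255}, {"rot": [0, 0, 0], "xyz": [0.04, 0, 0.03], "grip": 255}, {"rot": [0, 0, 0], "xyz": [0.04, 0, 0.06], "grip": 255}, {"rot": [0, 0, 0], "xyz": [0.04, 0, 0.09], "grip": 255}, {"rot": [0, 0, 0], "xyz": [0.04, 0, 0.12], "grip": 255}, {"rot": [0, 0, 0], "xyz": [0.04, 0, 0.14], "grip": 255}, {"rot": [0, 0, 0], "xyz": [0.04, 0, 0.14], "grip": 255}]}}

```text
clock: 12.68
tool_pos: [0.4407, 0.377, 0.029]
eef_rot: [0.862, 0.508, -0.002, 0.001]
contact_force: [-0.8, -0.5, -0.3]
opening: 0.004
finger_force: 0.0
```

{"op": "carry_out", "data": {"plan": [{"rot": [0, 0, 0], "xyz": [0, 0, 0.004], "grip": 255}, {"rot": [0, 0, 0], "xyz": [0, 0, 0.008], "grip": 255}, {"rot": [0, 0, 0], "xyz": [0, 0, 0.012], "grip": 255}, {"rot": [0, 0, 0], "xyz": [0, 0, 0.016], "grip": 255}, {"rot": [0, 0, 0], "xyz": [0, 0, 0.02], "grip": 255}, {"rot": [0, 0, 0], "xyz": [0, 0, 0.02], "grip": 255}]}}

```text
clock: 13.18
tool_pos: [0.4417, 0.3782, 0.0111]
eef_rot: [0.862, 0.508, -0.0, 0.0]
contact_force: [0.5, 0.2, 0.4]
opening: 0.008
finger_force: 0.0
```

```bash
python3 - <<'E'
from h import *
s=r.get_state();print(s["clock"],s["tool_pos"],s["contact_force"])
im=r.snapshot("side");p=s["tool_pos"]
a=im[240:400,60:260,::-1].copy(); a=cv2.resize(a,None,fx=3,fy=3,interpolation=cv2.INTER_CUBIC)
u,v=(pix("side",p)-[60,240])*3
cv2.circle(a,(int(u),int(v)),4,(255,255,0),1)
cv2.imwrite("pics/t6.png",a)
E
```

```text
13.1833 [0.44168234 0.37824609 0.01107963] [0.47012228 0.15070031 0.38926687]
```

View pics/t6.png

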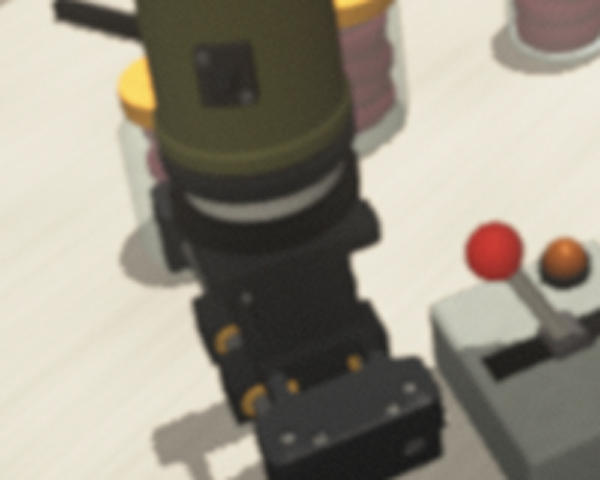

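The gripper is low over bare table, clear of the box and jars; the tip is just below this crop. I'll continue the touch in 2 mm steps.

{"op": "carry_out", "data": {"plan": [{"rot": [0, 0, 0], "xyz": [0, 0, 0.003], "grip": 255}, {"rot": [0, 0, 0], "xyz": [0, 0, 0.006], "grip": 255}, {"rot": [0, 0, 0], "xyz": [0, 0, 0.009], "grip": 255}, {"rot": [0, 0, 0], "xyz": [0, 0, 0.011], "grip": 255}, {"rot": [0, 0, 0], "xyz": [0, 0, 0.013], "grip": 255}, {"rot": [0, 0, 0], "xyz": [0, 0, 0.013], "grip": 255}]}}

```text
clock: 13.73
tool_pos: [0.4415, 0.3782, -0.0022]
eef_rot: [0.862, 0.508, -0.0, 0.0]
contact_force: [-0.1, 0.2, 0.0]
opening: 0.004
finger_force: 0.0
```

{"op": "carry_out", "data": {"plan": [{"rot": [0, 0, 0], "xyz": [0, 0, 0.002], "grip": 255}, {"rot": [0, 0, 0], "xyz": [0, 0, 0.004], "grip": 255}, {"rot": [0, 0, 0], "xyz": [0, 0, 0.006], "grip": 255}, {"rot": [0, 0, 0], "xyz": [0, 0, 0.006], "grip": 255}]}}

```text
clock: 14.07
tool_pos: [0.4416, 0.3782, -0.0081]
eef_rot: [0.862, 0.508, -0.0, 0.0]
contact_force: [1.0, -0.7, 0.2]
opening: 0.004
finger_force: 0.0
```

```bash
python3 - <<'E'
from h import *
im=r.snapshot("side");s=r.get_state();p=s["tool_pos"];print(p,pix("side",p))
a=im[300:420,60:260,::-1].copy(); a=cv2.resize(a,None,fx=4,fy=4,interpolation=cv2.INTER_CUBIC)
u,v=(pix("side",p)-[60,300])*4
cv2.circle(a,(int(u),int(v)),4,(255,255,0),1)
cv2.imwrite("pics/t7.png",a)
E
```

```text
[ 0.44159255  0.37828596 -0.00794991] [167.33190503 413.31056481]
```

View pics/t7.png

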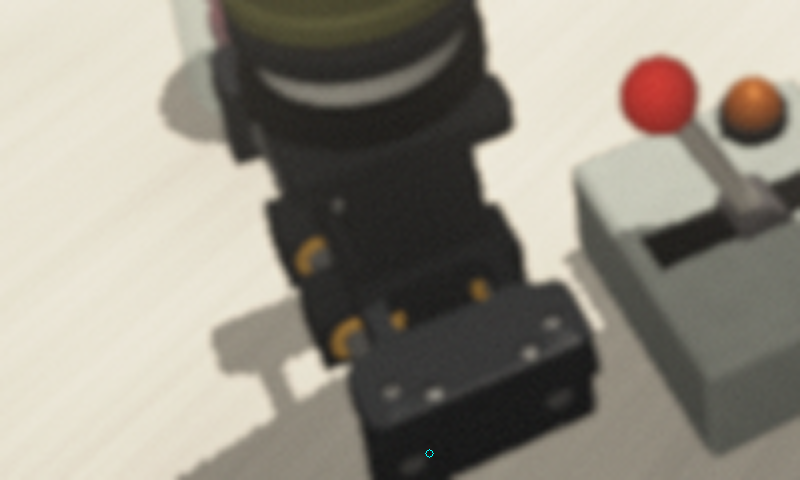

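There is still no contact at a reported −8 mm, so the real fingertips do sit above the reported TCP. I'll go on until they touch.

{"op": "carry_out", "data": {"plan": [{"rot": [0, 0, 0], "xyz": [0, 0, 0.002], "grip": 255}, {"rot": [0, 0, 0], "xyz": [0, 0, 0.004], "grip": 255}, {"rot": [0, 0, 0], "xyz": [0, 0, 0.006], "grip": 255}, {"rot": [0, 0, 0], "xyz": [0, 0, 0.006], "grip": 255}]}}

```text
clock: 14.45
tool_pos: [0.4415, 0.3782, -0.0141]
eef_rot: [0.862, 0.508, -0.0, 0.0]
contact_force: [0.3, -0.4, -0.8]
opening: 0.002
finger_force: 0.0
```

{"op": "carry_out", "data": {"plan": [{"rot": [0, 0, 0], "xyz": [0, 0, 0.002], "grip": 255}, {"rot": [0, 0, 0], "xyz": [0, 0, 0.003], "grip": 255}, {"rot": [0, 0, 0], "xyz": [0, 0, 0.003], "grip": 255}]}}

```text
clock: 14.7
tool_pos: [0.4416, 0.3783, -0.017]
eef_rot: [0.862, 0.508, -0.0, 0.0]
contact_force: [-1.0, 0.6, -0.2]
opening: -0.002
finger_force: 0.0
```

{"op": "carry_out", "data": {"plan": [{"rot": [0, 0, 0], "xyz": [0, 0, 0.002], "grip": 255}, {"rot": [0, 0, 0], "xyz": [0, 0, 0.003], "grip": 255}, {"rot": [0, 0, 0], "xyz": [0, 0, 0.003], "grip": 255}]}}

```text
clock: 14.95
tool_pos: [0.4416, 0.3783, -0.02]
eef_rot: [0.862, 0.508, -0.0, 0.0]
contact_force: [0.1, 0.1, 0.7]
opening: 0.003
finger_force: 0.0
```

{"op": "carry_out", "data": {"plan": [{"rot": [0, 0, 0], "xyz": [0, 0, 0.001], "grip": 255}, {"rot": [0, 0, 0], "xyz": [0, 0, 0.002], "grip": 255}, {"rot": [0, 0, 0], "xyz": [0, 0, 0.002], "grip": 255}]}}

```text
clock: 15.2
tool_pos: [0.4416, 0.3783, -0.0219]
eef_rot: [0.862, 0.508, -0.0, 0.0]
contact_force: [0.0, -0.3, 0.4]
opening: 0.005
finger_force: 0.0
```

{"op": "carry_out", "data": {"plan": [{"rot": [0, 0, 0], "xyz": [0, 0, 0.001], "grip": 255}, {"rot": [0, 0, 0], "xyz": [0, 0, 0.002], "grip": 255}, {"rot": [0, 0, 0], "xyz": [0, 0, 0.002], "grip": 255}]}}

```text
clock: 15.45
tool_pos: [0.4417, 0.3784, -0.0238]
eef_rot: [0.862, 0.508, 0.0, 0.0]
contact_force: [-0.5, 0.2, 0.3]
opening: -0.0
finger_force: 0.0
```

{"op": "carry_out", "data": {"plan": [{"rot": [0, 0, 0], "xyz": [0, 0, 0.001], "grip": 255}, {"rot": [0, 0, 0], "xyz": [0, 0, 0.002], "grip": 255}, {"rot": [0, 0, 0], "xyz": [0, 0, 0.002], "grip": 255}]}}

```text
clock: 15.7
tool_pos: [0.4418, 0.3785, -0.0239]
eef_rot: [0.862, 0.508, 0.0, 0.0]
contact_force: [-2.7, -1.4, 15.5]
opening: 0.01
finger_force: 7.9
```

Contact came at a reported z of −23.8 mm, so the real fingertips are 24 mm above the reported TCP. Both holds were therefore about 48 mm above the surfaces, which is too high. The lever hasn't been touched yet, so I can repeat both holds in order with this correction.

{"op": "carry_out", "data": {"plan": [{"rot": [0, 0, 0], "xyz": [0, 0, -0.03], "grip": 255}, {"rot": [0, 0, 0], "xyz": [0, 0, -0.065], "grip": 255}, {"rot": [0, 0, 0], "xyz": [0, 0, -0.1], "grip": 255}, {"rot": [0, 0, 0], "xyz": [0, 0, -0.135], "grip": 255}, {"rot": [0, 0, 0], "xyz": [0, 0, -0.17], "grip": 255}, {"rot": [0, 0, 0], "xyz": [0, 0, -0.205], "grip": 255}, {"rot": [0, 0, 0], "xyz": [0, 0, -0.24], "grip": 255}, {"rot": [0, 0, 0], "xyz": [-0.02, 0.021, -0.26], "grip": 255}]}}

```text
clock: 16.37
tool_pos: [0.4484, 0.3584, 0.2389]
eef_rot: [0.859, 0.511, 0.004, -0.004]
contact_force: [0.9, 0.2, 0.4]
opening: 0.002
finger_force: 0.0
```

{"op": "carry_out", "data": {"plan": [{"rot": [0, 0, 0], "xyz": [-0.025, 0.026, 0], "grip": 255}, {"rot": [0, 0, 0], "xyz": [-0.05, 0.052, 0], "grip": 255}, {"rot": [0, 0, 0], "xyz": [-0.075, 0.078, 0], "grip": 255}, {"rot": [0, 0, 0], "xyz": [-0.1, 0.104, 0], "grip": 255}, {"rot": [0, 0, 0], "xyz": [-0.125, 0.13, 0], "grip": 255}, {"rot": [0, 0, 0], "xyz": [-0.15, 0.156, 0], "grip": 255}, {"rot": [0, 0, 0], "xyz": [-0.175, 0.182, 0], "grip": 255}, {"rot": [0, 0, 0], "xyz": [-0.2, 0.208, 0], "grip": 255}]}}

```text
clock: 17.03
tool_pos: [0.5354, 0.0731, 0.2344]
eef_rot: [0.862, 0.508, -0.0, 0.0]
contact_force: [0.1, -0.3, -0.4]
opening: 0.006
finger_force: 0.0
```

```bash
python3 - <<'E'
from h import *
s=r.get_state();print(s["clock"],s["tool_pos"],s["contact_force"],rel([.5647,-.0181,.16]))
E
```

```text
17.0333 [0.5354141  0.07307083 0.23435212] [ 0.09944162 -0.29725398 -0.36713496] [-0.0655314   0.069793    0.07438141]
```

{"op": "carry_out", "data": {"plan": [{"rot": [0, 0, 0], "xyz": [-0.025, 0.026, 0], "grip": 255}, {"rot": [0, 0, 0], "xyz": [-0.05, 0.053, 0], "grip": 255}, {"rot": [0, 0, 0], "xyz": [-0.065, 0.069, 0.01], "grip": 255}, {"rot": [0, 0, 0], "xyz": [-0.065, 0.069, 0.035], "grip": 255}, {"rot": [0, 0, 0], "xyz": [-0.065, 0.069, 0.06], "grip": 255}, {"rot": [0, 0, 0], "xyz": [-0.065, 0.069, 0.075], "grip": 255}, {"rot": [0, 0, 0], "xyz": [-0.065, 0.069, 0.075], "grip": 255}, {"rot": [0, 0, 0], "xyz": [-0.065, 0.069, 0.075], "grip": 255}]}}

```text
clock: 17.7
tool_pos: [0.5637, -0.0153, 0.1589]
eef_rot: [0.862, 0.508, -0.001, -0.0]
contact_force: [-0.3, 0.0, 0.6]
opening: 0.007
finger_force: 0.0
```

```bash
python3 - <<'E'
from h import *
s=r.get_state();print(s["clock"],s["tool_pos"],rel([.5647,-.0181,.1205]))
E
```

```text
17.7 [ 0.56369745 -0.01528953  0.15894298] [-0.00193866  0.00229104  0.03844163]
```

{"op": "carry_out", "data": {"plan": [{"rot": [0, 0, 0], "xyz": [-0.001, 0.001, 0.015], "grip": 255}, {"rot": [0, 0, 0], "xyz": [-0.002, 0.002, 0.028], "grip": 255}, {"rot": [0, 0, 0], "xyz": [-0.002, 0.002, 0.036], "grip": 255}, {"rot": [0, 0, 0], "xyz": [-0.002, 0.002, 0.038], "grip": 255}, {"rot": [0, 0, 0], "xyz": [-0.002, 0.002, 0.038], "grip": 255}, {"rot": [0, 0, 0], "xyz": [-0.002, 0.002, 0.038], "grip": 255}, {"rot": [0, 0, 0], "xyz": [-0.002, 0.002, 0.038], "grip": 255}, {"rot": [0, 0, 0], "xyz": [-0.002, 0.002, 0.038], "grip": 255}]}}

```text
clock: 18.37
tool_pos: [0.5656, -0.0179, 0.1221]
eef_rot: [0.862, 0.508, 0.001, 0.0]
contact_force: [-0.2, 0.2, -0.3]
opening: 0.006
finger_force: 0.0
```

{"op": "carry_out", "data": {"plan": [{"rot": [0, 0, 0], "xyz": [0, 0, 0], "grip": 255}, {"rot": [0, 0, 0], "xyz": [0, 0, 0], "grip": 255}, {"rot": [0, 0, 0], "xyz": [0, 0, 0], "grip": 255}, {"rot": [0, 0, 0], "xyz": [0, 0, 0], "grip": 255}, {"rot": [0, 0, 0], "xyz": [0, 0, 0], "grip": 255}, {"rot": [0, 0, 0], "xyz": [0, 0, 0], "grip": 255}, {"rot": [0, 0, 0], "xyz": [0, 0, 0], "grip": 255}, {"rot": [0, 0, 0], "xyz": [0, 0, 0], "grip": 255}]}}

```text
clock: 19.03
tool_pos: [0.565, -0.018, 0.1213]
eef_rot: [0.862, 0.508, -0.0, 0.0]
contact_force: [0.4, -0.1, 1.0]
opening: 0.01
finger_force: 0.0
```

{"op": "carry_out", "data": {"plan": [{"rot": [0, 0, 0], "xyz": [0, 0, 0], "grip": 255}, {"rot": [0, 0, 0], "xyz": [0, 0, 0], "grip": 255}, {"rot": [0, 0, 0], "xyz": [0, 0, 0], "grip": 255}, {"rot": [0, 0, 0], "xyz": [0, 0, 0], "grip": 255}, {"rot": [0, 0, 0], "xyz": [0, 0, 0], "grip": 255}, {"rot": [0, 0, 0], "xyz": [0, 0, 0], "grip": 255}, {"rot": [0, 0, 0], "xyz": [0, 0, 0], "grip": 255}, {"rot": [0, 0, 0], "xyz": [0, 0, 0], "grip": 255}]}}

```text
clock: 19.7
tool_pos: [0.565, -0.018, 0.1213]
eef_rot: [0.862, 0.508, 0.0, 0.0]
contact_force: [-0.9, 0.5, -0.4]
opening: 0.003
finger_force: 0.0
```

{"op": "carry_out", "data": {"plan": [{"rot": [0, 0, 0], "xyz": [0, 0, 0], "grip": 255}, {"rot": [0, 0, 0], "xyz": [0, 0, 0], "grip": 255}, {"rot": [0, 0, 0], "xyz": [0, 0, 0], "grip": 255}, {"rot": [0, 0, 0], "xyz": [0, 0, 0], "grip": 255}, {"rot": [0, 0, 0], "xyz": [0, 0, 0], "grip": 255}, {"rot": [0, 0, 0], "xyz": [0, 0, 0], "grip": 255}, {"rot": [0, 0, 0], "xyz": [0, 0, 0], "grip": 255}, {"rot": [0, 0, 0], "xyz": [0, 0, 0], "grip": 255}]}}

```text
clock: 20.37
tool_pos: [0.565, -0.018, 0.1213]
eef_rot: [0.862, 0.508, 0.0, 0.0]
contact_force: [-0.1, -0.8, -0.7]
opening: 0.003
finger_force: 0.0
```

```bash
python3 - <<'E'
from h import *
s=r.get_state();print(s["clock"],s["tool_pos"],rel([.4533,-.2245,.0265]))
E
```

```text
20.3667 [ 0.56502891 -0.01803022  0.12130573] [-0.23474651  0.00233059  0.09481504]
```

{"op": "carry_out", "data": {"plan": [{"rot": [0, 0, 0], "xyz": [0, 0, 0], "grip": 255}, {"rot": [0, 0, 0], "xyz": [0, 0, 0], "grip": 255}, {"rot": [0, 0, 0], "xyz": [0, 0, 0], "grip": 255}, {"rot": [0, 0, 0], "xyz": [0, 0, 0], "grip": 255}, {"rot": [0, 0, 0], "xyz": [0, 0, -0.03], "grip": 255}, {"rot": [0, 0, 0], "xyz": [0, 0, -0.06], "grip": 255}, {"rot": [0, 0, 0], "xyz": [-0.03, 0, -0.08], "grip": 255}, {"rot": [0, 0, 0], "xyz": [-0.065, 0, -0.08], "grip": 255}]}}

```text
clock: 21.03
tool_pos: [0.5375, -0.0719, 0.2056]
eef_rot: [0.86, 0.51, 0.005, 0.002]
contact_force: [0.2, -0.4, -0.1]
opening: 0.007
finger_force: 0.0
```

{"op": "carry_out", "data": {"plan": [{"rot": [0, 0, 0], "xyz": [-0.035, 0, 0], "grip": 255}, {"rot": [0, 0, 0], "xyz": [-0.07, 0, 0], "grip": 255}, {"rot": [0, 0, 0], "xyz": [-0.105, 0.001, 0], "grip": 255}, {"rot": [0, 0, 0], "xyz": [-0.14, 0.002, 0], "grip": 255}, {"rot": [0, 0, 0], "xyz": [-0.17, 0.002, 0.01], "grip": 255}, {"rot": [0, 0, 0], "xyz": [-0.17, 0.002, 0.04], "grip": 255}, {"rot": [0, 0, 0], "xyz": [-0.17, 0.002, 0.075], "grip": 255}, {"rot": [0, 0, 0], "xyz": [-0.17, 0.002, 0.1], "grip": 255}]}}

```text
clock: 21.7
tool_pos: [0.4519, -0.2255, 0.0997]
eef_rot: [0.862, 0.507, -0.0, -0.0]
contact_force: [1.0, -0.6, -0.4]
opening: 0.008
finger_force: 0.0
```

```bash
python3 - <<'E'
from h import *
s=r.get_state();print(s["clock"],s["tool_pos"],rel([.4533,-.2245,.0268]))
E
```

```text
21.7 [ 0.4519496  -0.2254515   0.09971597] [0.00149006 0.00074625 0.07291564]
```

{"op": "carry_out", "data": {"plan": [{"rot": [0, 0, 0], "xyz": [0, 0, 0.02], "grip": 255}, {"rot": [0, 0, 0], "xyz": [0, 0, 0.04], "grip": 255}, {"rot": [0, 0, 0], "xyz": [0, 0, 0.058], "grip": 255}, {"rot": [0, 0, 0], "xyz": [0, 0, 0.069], "grip": 255}, {"rot": [0, 0, 0], "xyz": [0, 0, 0.074], "grip": 255}, {"rot": [0, 0, 0], "xyz": [0, 0, 0.074], "grip": 255}, {"rot": [0, 0, 0], "xyz": [0, 0, 0.074], "grip": 255}, {"rot": [0, 0, 0], "xyz": [0, 0, 0.074], "grip": 255}]}}

```text
clock: 22.37
tool_pos: [0.4534, -0.2248, 0.0281]
eef_rot: [0.862, 0.508, 0.0, 0.001]
contact_force: [0.6, -0.8, 0.4]
opening: 0.006
finger_force: 0.0
```

{"op": "carry_out", "data": {"plan": [{"rot": [0, 0, 0], "xyz": [0, 0, 0], "grip": 255}, {"rot": [0, 0, 0], "xyz": [0, 0, 0], "grip": 255}, {"rot": [0, 0, 0], "xyz": [0, 0, 0], "grip": 255}, {"rot": [0, 0, 0], "xyz": [0, 0, 0], "grip": 255}, {"rot": [0, 0, 0], "xyz": [0, 0, 0], "grip": 255}, {"rot": [0, 0, 0], "xyz": [0, 0, 0], "grip": 255}, {"rot": [0, 0, 0], "xyz": [0, 0, 0], "grip": 255}, {"rot": [0, 0, 0], "xyz": [0, 0, 0], "grip": 255}]}}

```text
clock: 23.03
tool_pos: [0.4528, -0.2245, 0.0273]
eef_rot: [0.862, 0.508, -0.0, 0.0]
contact_force: [0.3, 0.2, 0.3]
opening: 0.003
finger_force: 0.0
```

{"op": "carry_out", "data": {"plan": [{"rot": [0, 0, 0], "xyz": [0, 0, 0], "grip": 255}, {"rot": [0, 0, 0], "xyz": [0, 0, 0], "grip": 255}, {"rot": [0, 0, 0], "xyz": [0, 0, 0], "grip": 255}, {"rot": [0, 0, 0], "xyz": [0, 0, 0], "grip": 255}, {"rot": [0, 0, 0], "xyz": [0, 0, 0], "grip": 255}, {"rot": [0, 0, 0], "xyz": [0, 0, 0], "grip": 255}, {"rot": [0, 0, 0], "xyz": [0, 0, 0], "grip": 255}, {"rot": [0, 0, 0], "xyz": [0, 0, 0], "grip": 255}]}}

```text
clock: 23.7
tool_pos: [0.4529, -0.2246, 0.0273]
eef_rot: [0.862, 0.508, -0.0, 0.0]
contact_force: [0.0, -0.6, -0.4]
opening: 0.007
finger_force: 0.0
```

{"op": "carry_out", "data": {"plan": [{"rot": [0, 0, 0], "xyz": [0, 0, 0], "grip": 255}, {"rot": [0, 0, 0], "xyz": [0, 0, 0], "grip": 255}, {"rot": [0, 0, 0], "xyz": [0, 0, 0], "grip": 255}, {"rot": [0, 0, 0], "xyz": [0, 0, 0], "grip": 255}, {"rot": [0, 0, 0], "xyz": [0, 0, 0], "grip": 255}, {"rot": [0, 0, 0], "xyz": [0, 0, 0], "grip": 255}, {"rot": [0, 0, 0], "xyz": [0, 0, 0], "grip": 255}, {"rot": [0, 0, 0], "xyz": [0, 0, 0], "grip": 255}]}}

```text
clock: 24.37
tool_pos: [0.4529, -0.2245, 0.0273]
eef_rot: [0.862, 0.508, 0.0, 0.0]
contact_force: [0.1, 0.3, -0.5]
opening: 0.002
finger_force: 0.0
```

{"op": "carry_out", "data": {"plan": [{"rot": [0, 0, 0], "xyz": [0, 0, 0], "grip": 255}, {"rot": [0, 0, 0], "xyz": [0, 0, 0], "grip": 255}, {"rot": [0, 0, 0], "xyz": [0, 0, 0], "grip": 255}, {"rot": [0, 0, 0], "xyz": [0, 0, -0.04], "grip": 255}, {"rot": [0, 0, 0], "xyz": [0, 0, -0.08], "grip": 255}, {"rot": [0, 0, 0], "xyz": [0, 0, -0.12], "grip": 255}, {"rot": [0, 0, 0], "xyz": [0, 0, -0.16], "grip": 255}, {"rot": [0, 0, 0], "xyz": [0, 0, -0.2], "grip": 255}]}}

```text
clock: 25.03
tool_pos: [0.4522, -0.2243, 0.2292]
eef_rot: [0.862, 0.508, -0.0, -0.0]
contact_force: [0.8, -0.4, 0.0]
opening: 0.007
finger_force: 0.0
```

```bash
python3 - <<'E'
from h import *
s=r.get_state();print(s["clock"],s["tool_pos"],rel([.4228,.3494,.2]))
E
```

```text
25.0333 [ 0.45216779 -0.22426981  0.22923826] [ 0.4876282  -0.30357955  0.02953949]
```

{"op": "carry_out", "data": {"plan": [{"rot": [0, 0, 0], "xyz": [0.031, -0.019, 0], "grip": 255}, {"rot": [0, 0, 0], "xyz": [0.062, -0.039, 0], "grip": 255}, {"rot": [0, 0, 0], "xyz": [0.093, -0.058, 0], "grip": 255}, {"rot": [0, 0, 0], "xyz": [0.124, -0.077, 0], "grip": 255}, {"rot": [0, 0, 0], "xyz": [0.155, -0.097, 0], "grip": 255}, {"rot": [0, 0, 0], "xyz": [0.186, -0.116, 0], "grip": 255}, {"rot": [0, 0, 0], "xyz": [0.217, -0.135, 0], "grip": 255}, {"rot": [0, 0, 0], "xyz": [0.248, -0.154, 0], "grip": 255}]}}

```text
clock: 25.7
tool_pos: [0.4378, 0.0685, 0.2274]
eef_rot: [0.862, 0.508, -0.0, 0.0]
contact_force: [0.2, 0.2, -0.9]
opening: 0.012
finger_force: 0.0
```

{"op": "carry_out", "data": {"plan": [{"rot": [0, 0, 0], "xyz": [0.031, -0.019, 0], "grip": 255}, {"rot": [0, 0, 0], "xyz": [0.062, -0.039, 0], "grip": 255}, {"rot": [0, 0, 0], "xyz": [0.093, -0.058, 0], "grip": 255}, {"rot": [0, 0, 0], "xyz": [0.124, -0.077, 0], "grip": 255}, {"rot": [0, 0, 0], "xyz": [0.155, -0.097, 0], "grip": 255}, {"rot": [0, 0, 0], "xyz": [0.186, -0.116, 0], "grip": 255}, {"rot": [0, 0, 0], "xyz": [0.217, -0.135, 0], "grip": 255}, {"rot": [0, 0, 0], "xyz": [0.24, -0.15, 0], "grip": 255}]}}

```text
clock: 26.37
tool_pos: [0.4225, 0.3531, 0.2274]
eef_rot: [0.861, 0.509, 0.0, -0.001]
contact_force: [0.1, 0.0, 0.2]
opening: 0.002
finger_force: 0.0
```

```bash
python3 - <<'E'
from h import *
s=r.get_state();print(s["clock"],s["tool_pos"],rel([.4228,.3494,.074]))
E
```

```text
26.3667 [0.42250044 0.35307241 0.227369  ] [-0.00328548  0.00216222  0.15336283]
```

{"op": "carry_out", "data": {"plan": [{"rot": [0, 0, 0], "xyz": [0, 0.002, 0.03], "grip": 255}, {"rot": [0, 0, 0], "xyz": [0, 0.002, 0.06], "grip": 255}, {"rot": [0, 0, 0], "xyz": [0, 0.002, 0.09], "grip": 255}, {"rot": [0, 0, 0], "xyz": [0, 0.002, 0.12], "grip": 255}, {"rot": [0, 0, 0], "xyz": [0, 0.002, 0.145], "grip": 255}, {"rot": [0, 0, 0], "xyz": [0, 0.002, 0.153], "grip": 255}, {"rot": [0, 0, 0], "xyz": [0, 0.002, 0.153], "grip": 255}, {"rot": [0, 0, 0], "xyz": [0, 0.002, 0.153], "grip": 255}]}}

```text
clock: 27.03
tool_pos: [0.4254, 0.349, 0.0748]
eef_rot: [0.862, 0.508, 0.0, -0.0]
contact_force: [0.5, 0.5, 0.4]
opening: 0.005
finger_force: 0.0
```

```bash
cat >> h.py <<'E'
ex=np.array([-.485,-.875,0]);ex/=np.linalg.norm(ex);ey=np.array([-ex[1],ex[0],0]);B=np.array([.378,.2599,0])
def status():
    im=r.snapshot("side").astype(int);s=r.get_state()
    m=(im[...,0]>120)&(im[...,0]>2.2*im[...,1])&(im[...,0]>2.2*im[...,2]);m[:250]=0
    n,l,st,ce=cv2.connectedComponentsWithStats(m.astype(np.uint8))
    k=1+st[1:,4].argmax() if n>1 else 0
    th=np.arange(0,1.21,.05);pr=np.array([pix("side",B+ex*.08*np.sin(t-.6)+[0,0,.045+.08*np.cos(t-.6)]) for t in th])
    d=np.linalg.norm(pr-ce[k],axis=1)
    p=s["tool_pos"]-B
    print(s["clock"],"ball",ce[k].round(1),st[k,4],"angle",th[d.argmin()].round(2),d.min().round(1),"tool own",(p@ex).round(4),(p@ey).round(4),s["tool_pos"][2].round(4),"F",s["contact_force"].round(1))
E
python3 -c "
from h import *
status()"
```

```text
27.0833 ball [231.5 321.2] 11 angle 0.25 3.7 tool own -0.1015 -0.0016 0.0755 F [0.8 0.4 0.6]
```

{"op": "carry_out", "data": {"plan": [{"rot": [0, 0, 0], "xyz": [-0.008, 0, 0], "grip": 255}, {"rot": [0, 0, 0], "xyz": [-0.016, 0, 0], "grip": 255}, {"rot": [0, 0, 0], "xyz": [-0.024, 0, 0], "grip": 255}, {"rot": [0, 0, 0], "xyz": [-0.03, 0, 0], "grip": 255}, {"rot": [0, 0, 0], "xyz": [-0.036, 0, 0], "grip": 255}, {"rot": [0, 0, 0], "xyz": [-0.042, 0, 0], "grip": 255}, {"rot": [0, 0, 0], "xyz": [-0.048, 0, 0], "grip": 255}, {"rot": [0, 0, 0], "xyz": [-0.054, 0, 0], "grip": 255}]}}

```text
clock: 27.75
tool_pos: [0.3994, 0.3022, 0.0747]
eef_rot: [0.861, 0.508, 0.001, -0.001]
contact_force: [0.9, 1.1, 1.9]
opening: 0.005
finger_force: 1.0
```

```bash
python3 -c "
from h import *
status()"
```

```text
27.8 ball [279.5 209.5] 235200 angle 1.1 95.7 tool own -0.0451 -0.0016 0.0745 F [-0.9  0.3  1.4]
```

{"op": "carry_out", "data": {"plan": [{"rot": [0, 0, 0], "xyz": [-0.006, 0, 0], "grip": 255}, {"rot": [0, 0, 0], "xyz": [-0.012, 0, 0], "grip": 255}, {"rot": [0, 0, 0], "xyz": [-0.018, 0, 0], "grip": 255}, {"rot": [0, 0, 0], "xyz": [-0.024, 0, 0], "grip": 255}, {"rot": [0, 0, 0], "xyz": [-0.03, 0, 0], "grip": 255}, {"rot": [0, 0, 0], "xyz": [-0.036, 0, 0], "grip": 255}, {"rot": [0, 0, 0], "xyz": [-0.042, 0, 0], "grip": 255}, {"rot": [0, 0, 0], "xyz": [-0.048, 0, 0], "grip": 255}]}}

```text
clock: 28.47
tool_pos: [0.3754, 0.2588, 0.0742]
eef_rot: [0.862, 0.508, -0.0, 0.0]
contact_force: [-0.1, 1.3, -0.7]
opening: 0.007
finger_force: 0.7
```

```bash
python3 -c "
from h import *
status()"
```

```text
28.5167 ball [279.5 209.5] 235200 angle 1.1 95.7 tool own 0.0041 -0.0017 0.0741 F [-0.1 -0.  -0.2]
```

{"op": "carry_out", "data": {"plan": [{"rot": [0, 0, 0], "xyz": [-0.004, 0, 0], "grip": 255}, {"rot": [0, 0, 0], "xyz": [-0.008, 0, 0], "grip": 255}, {"rot": [0, 0, 0], "xyz": [-0.01, 0, 0], "grip": 255}, {"rot": [0, 0, 0], "xyz": [-0.01, 0, 0], "grip": 255}]}}

```text
clock: 28.85
tool_pos: [0.3707, 0.2502, 0.0743]
eef_rot: [0.862, 0.508, -0.0, 0.0]
contact_force: [0.7, 0.6, -0.3]
opening: 0.004
finger_force: 0.3
```

{"op": "carry_out", "data": {"plan": [{"rot": [0, 0, 0], "xyz": [0.015, 0, 0], "grip": 255}, {"rot": [0, 0, 0], "xyz": [0.04, 0, 0], "grip": 255}, {"rot": [0, 0, 0], "xyz": [0.075, 0, 0], "grip": 255}, {"rot": [0, 0, 0], "xyz": [0.11, 0, -0.01], "grip": 255}, {"rot": [0, 0, 0], "xyz": [0.11, 0, -0.05], "grip": 255}, {"rot": [0, 0, 0], "xyz": [0.11, 0, -0.09], "grip": 255}, {"rot": [0, 0, 0], "xyz": [0.11, 0, -0.13], "grip": 255}, {"rot": [0, 0, 0], "xyz": [0.11, 0, -0.13], "grip": 255}]}}

```text
clock: 29.52
tool_pos: [0.4266, 0.3503, 0.2108]
eef_rot: [0.862, 0.507, 0.005, -0.002]
contact_force: [-0.1, 0.4, 0.1]
opening: 0.006
finger_force: 0.0
```

```bash
python3 -c "
from h import *
status()
a=r.snapshot('top')[120:320,80:380,::-1];b=r.snapshot('side')[160:420,130:460,::-1]
a=cv2.resize(a,(390,260))
cv2.imwrite('pics/t8.png',np.hstack([a,b]))"
```

```text
29.5667 ball [270.3 306.6] 208 angle 1.1 2.1 tool own -0.1007 -0.0013 0.2078 F [0.  0.1 0.1]
```

View pics/t8.png

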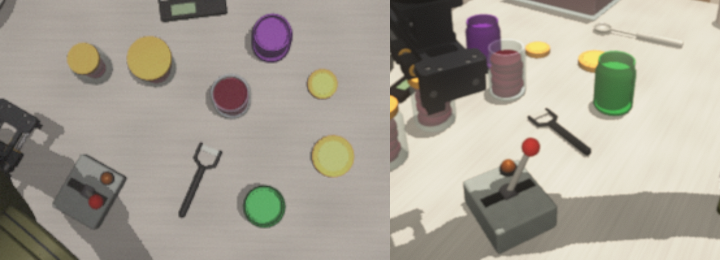

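The lever is well over, at about 1.1 rad (side crop (531,147), top crop (96,201)). The jars, lids, peeler and spoon are where they were, and the gripper is clear. I'm handing the job in.

```bash
python3 -c "
from plant import r
print(r.finish_job())"
```

```text
the job is handed in; nothing more can be done
None
```

I showed the open jar and then the wide lid, with the fingertips about 35 mm above each for over 2 s, then pushed the lever over to about 1.1 rad and drew clear; the job was handed in at about 30 s. The first pair of holds was about 48 mm up because the reported tip position read 24 mm too low (found by a light touch on bare table), so I repeated both in order before the lever; no verdict was shown.

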